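# Gauge a bored blank in the sloping check nest

## Task

Swing the toggle clamp's arm up over centre and down onto the wooden blank in the sloping nest, so that its pad rests on the blank, and leave it clamped. Then take the depth gauge by its wooden handle from its rest, slide its rod down the guide tube into the bore until the collar stops on the tube's mouth, and draw it right out again. Finish holding the gauge still in the gripper for reading: rod level, its tip just above the middle of the white tile on the reading stand and touching nothing but the gripper, with the other things on the bench left where they are.

Things in the scene. Friction and masses are not known exactly. Their poses are not given: they have to be found in the camera images.
- guide: Steel guide tube and sloping aluminium bed, one fixed unit. Origin: centre of the tube's open mouth, 100 mm above the bench. x: tube axis, out of the mouth and 20 degrees up; y: level; z: normal to the bed, up. Tube x = 0 to -30 mm, outside 30, bore 16 mm. Behind it lies the blank, x = -33 to -123 mm, bore in line. The clamp's pivot post stands at y 46 to 64 mm, up to z = 43 mm.
- nest: Fixed plywood base of the check nest, 220 (x) x 150 (y) x 12 mm. Origin on the bench straight below the tube's mouth; the base runs from x = -170 to 50 mm; x is level, the way the tube's mouth faces.
- blank: Loose light wooden blank, 90 x 44 x 44 mm, lying in the sloping nest between two low cheeks and against a foot stop. Origin at its centre, 78 mm behind the tube's mouth on its axis; axes as guide. An 18 mm bore, 72 mm deep, opens in its upper end towards the tube.
- clamp (a joint): Hinge of the toggle clamp: 0 = arm lying across the blank, rubber pad on its top; grows as the arm is lifted; 1.57 = arm along z of guide; stop at 2.0, where it leans back. Starts open at 1.85 to 2.0, resting by its weight; past the middle it falls by its own weight. Arm 0.16 kg, little friction; 1 to 2 N at the sleeve moves it.
- clamp_pivot (a point): Centre of the clamp's hinge, at (-78, 55, 34) mm in the axes of guide. The hinge axis lies along x of guide; the arm swings in the plane of y and z of guide, and when closed points to -y across the blank.
- clamp_grip (a point): Middle of the black rubber sleeve (diameter 22, 55 mm long, along the arm) at the clamp arm's free end, 125 mm from the pivot. Arm between them: steel bar 14 x 10 mm. The sleeve's middle lies in the bar's centre line, 3 mm off the pivot's line.
- gauge: Depth gauge, 0.10 to 0.21 kg, level on its rest. Origin: on the rod's axis in the handle, at the place to grip (near its centre of mass), 60 mm above the bench. x along the rod to the tip, z up. Wooden handle 18 mm wide (y), 20 high (z), x = -75 to 45 mm; steel collar, diameter 34, x = 45 to 55 mm; steel rod, diameter 12, x = 55 to 150 mm, tapering to 6 mm over the last 8 mm.
- gauge_tip (a point): End of the gauge's rod, at x = 150 mm of gauge.
- gauge_collar (a point): Centre of the collar's stop face (the side towards the tip), at x = 55 mm of gauge, so the rod reaches 95 mm past it.
- rest: Fixed rest of the gauge: plywood base 200 x 70 x 12 mm, two aluminium forks open at the top. Origin on the bench below the gauge's origin, x as the gauge. Front fork (x = 100 mm, 12 thick, 68 high) carries the rod, rear fork (x = -62 mm, 12 thick, 64 high) the handle's tail; between them the handle is free. Lift the gauge straight up 20 mm or more to clear them.
- stand: Fixed reading stand: foot 90 x 90 mm, steel post, square top of 70 x 70 mm, 90 mm high, with a white tile 62 x 62 mm. Origin on the bench under its middle. The rest and the stand may change places.
- tile (a point): Middle of the white tile's upper face, 90 mm above the bench.
- offcut_block: Bystander, to be left where it is: wooden offcut 60 x 40 x 30 mm; origin under its middle.
- offcut_board: Bystander, to be left where it is: thin wooden offcut 100 x 50 x 18 mm; origin under its middle.
- chisel: Bystander, to be left where it is: wood-handled chisel, 220 mm long, 26 mm thick, lying; origin under the joint of blade and handle.
- glue: Bystander, to be left where it is: glue bottle, 64 mm across, 160 mm tall; origin under its middle.
- mallet: Bystander, to be left where it is: hammer lying on the bench, about 250 mm long; origin near its middle.
- plane: Bystander, to be left where it is: small metal block plane, 160 x 45 mm, about 50 mm high; origin under its middle.
- tin: Bystander, to be left where it is: low tin, 64 mm across, 50 mm tall; origin under its middle.

How it is judged (in metres and radians):
On the way, in this order (a step that is already met when the one before it is completed fails the run):
1. the clamp arm is swung over and its pad rests on the blank (value of joint clamp below 0.1 rad and contact force between clamp and blank above 0.2 N), for 0.3 s.
2. the gauge is lifted clear of its rest (contact force between gauge and rest below 0.05 N and height (world z) of gauge above 0.075 m and contact force between gauge and the fingers above 1 N), for 0.1 s.
3. the gauge's rod is in the guide tube and bore, collar stopped on the tube's mouth, blank clamped (all of step 1 and x of gauge_collar in the frame of guide below 0.0025 m and distance between gauge_collar and guide below 0.006 m and angle between the x axis of gauge and the x axis of guide, either way round below 0.07 rad), for 0.15 s.
4. the gauge is drawn right out of the tube (x of gauge_tip in the frame of guide above 0.004 m), for 0.1 s.
At the end, for the whole second after the job is handed in: Gauge held still in the gripper, touching nothing else, level within 7 degrees, tip within 18 mm of the tile's middle sideways and 7 to 45 mm above it; clamp joint below 0.10 with its pad on the blank; blank in place in the nest (centre 72 to 84 mm from the tube mouth) (all of step 1 and horizontal distance between gauge_tip and tile below 0.018 m and z of gauge_tip in the frame of tile between 0.007 and 0.045 m and angle between gauge's own x axis and vertical between 1.45 and 1.69 rad and contact force between gauge and the fingers above 1 N and contact force between gauge and stand below 0.05 N and contact force between gauge and rest below 0.05 N and contact force between gauge and nest below 0.05 N and contact force between gauge and blank below 0.05 N and contact force between gauge and offcut_block below 0.05 N and contact force between gauge and offcut_board below 0.05 N and contact force between gauge and chisel below 0.05 N and contact force between gauge and glue below 0.05 N and contact force between gauge and mallet below 0.05 N and contact force between gauge and plane below 0.05 N and contact force between gauge and tin below 0.05 N and linear speed of gauge below 0.02 m/s and distance between blank and guide between 0.072 and 0.084 m); the arm keeps its last pose, push and grip.
It fails at once if another thing on the bench is shifted by more than 40 mm (distance of any of offcut_block, offcut_board, chisel, glue, mallet, plane, tin from where it was at the start of the episode above 0.04 m).
It also fails if it takes over 64 s, if anything falls off the work surface, if the arm or the gripper's body presses on something with over 40 N, if the wrist force passes 120 N, or if a joint passes its speed limit or range.

## Robot

A 6-joint arm with a two-finger parallel gripper is mounted at the origin on the work surface. World frame = base frame: x ahead of the robot, y to its left, z up, the work surface at z = 0. Lengths are in mm, angles in rad, forces in N, time in s.
With the tool pointing down it reaches from about 275 to 875 mm from the base axis. Payload 12.5 kg.
Tool frame: the origin (TCP) lies where the fingers leave the gripper's body, on its centre line; the fingertips stand 73 mm ahead of it and the grasp point (between the pads) lies 54 mm ahead of it; z points along the fingers, y is the line along which they close (so a half turn about z gives the same grasp; the last joint's range is limited). The gripper opens to 85 mm and grips with 20 to 120 N. Pads are 22 mm wide; open, the fingers measure 114 mm over their backs; the gripper's body (76 mm by 85 mm) begins 54 mm behind the grasp point. The pads swing forward as they close: fully open they stand 13 mm farther back than shut.
Start: joints at [-1.378, 0.351, 1.652, -0, 1.139, -0.085], TCP at [150.852, -528.894, 303.89] pointing down, gripper open.
Joint ranges: [-2.75, 2.75], [-0.79, 2.1], [0.01, 2.65], [-1.57, 4.71], [0.07, 3.14], [-2.87, 2.87]. Speed limits (rad/s): [2.22, 2.22, 2.79, 3.14, 3.14, 3.14].

## Interface

Orientations are given as a rotation vector (axis times angle).
In Python, from cell import ctrl gives the robot as it stands. The module is installed in compiled form; this text tells all that it offers. Calls block until the motion is done:
- ctrl.move_ptp(position, orientation): joint-space move of the TCP to a pose.
- ctrl.movel(position, speed=150, orientation=None, threshold=None): straight line of the TCP; orientation=None keeps the orientation; speed is the mean speed in mm/s. With threshold (N) it stops when the force on the tool has changed by that much, and returns True; else False.
- ctrl.move_j(angles): joint-space move.
- ctrl.open_gripper() and ctrl.grab(): open the fingers fully, or close them until they stop; the grip force is fixed at half the most.
- ctrl.wait(seconds).
- ctrl.solve_ik(position, orientation): joint angles nearest the present ones, or None.
- ctrl.grab_frame(name): name is "side" or "top"; returns a dict with "pixels" (480x640x3 uint8, red, green, blue), "fov_y" (degrees; the focal length in pixels is half the picture's height over the tangent of half this angle, whatever the lens; pixels are square), "cx", "cy" (the principal point, pixels), "R" (3x3) and "t" (3): a world point X has camera coordinates R X + t. Camera axes: x right, y down, z forward; pixel columns grow to the right and rows downward; lengths in mm; the calibration is good to about 2 mm. A picture is of the moment at which its call begins. There is no depth.
A pose or a line that the arm cannot do raises ctrl.IKError and nothing moves.
- ctrl.job_done(): hands the job in; it is judged then, once.
Readings, each from a call of its own:
- ctrl.current_time(): time.
- ctrl.current_joints(): joint angles.
- ctrl.current_joint_vel(): joint speeds.
- ctrl.current_joint_efforts(): joint torques, N m.
- ctrl.current_tool_pos(): TCP position.
- ctrl.current_tcp_rot(): TCP orientation.
- ctrl.current_force(): force on the tool from outside, world axes, zero at the start.
- ctrl.current_moment(): the same for the moment, N m.
- ctrl.current_width(): opening from 0.0 (shut) to 1.0 (fully open).
- ctrl.current_gripper_force(): force on a finger pad.
Only numpy, scipy, OpenCV 4.12 (cv2) and the standard library are available. Lean on these libraries where they do the work, as an engineer would, in place of code of your own. Each camera call takes 0.05 s, during which the arm holds its last target. There are 200 camera calls.

## Working session

There is one attempt and no reset: what is moved stays moved. The work goes in short steps, each a Python script; the robot and the scene stay as the last script left them, time stands still between calls to the robot, and variables do not carry over. Pictures are saved under pics/ and viewed, at most 11 in all, crops included, and the job is handed in when it is done.

```bash
mkdir -p pics; ls; python3 - <<'E'
from cell import ctrl
import cv2,pickle
for n in("side","top"):
    f=ctrl.grab_frame(n); pickle.dump(f,open(n+'.pkl','wb'))
    cv2.imwrite(f'pics/{n}0.png',f['pixels'][:,:,::-1]); print(n,f['fov_y'],f['cx'],f['cy'],f['R'],f['t'])
print(ctrl.current_time(),ctrl.current_tcp_rot())
E
```

```text
pics
side 57.749540476197836 324.35582148918013 236.40061973218675 [[-0.97907814 -0.20345028  0.00373996]
 [-0.1506107   0.7121906  -0.6856391 ]
 [ 0.1368299  -0.67185753 -0.72793203]] [ 512.6516962    95.93753458 1214.84230187]
top 42.58505856311732 317.6486991009468 237.88075415951892 [[-0.00659029 -0.9999163  -0.0111334 ]
 [-0.99506814  0.00765949 -0.09889752]
 [ 0.09897452  0.01042673 -0.99503534]] [  80.01932409  512.21056905 1651.64763536]
0.1 [-3.11027744e+00 -4.34734737e-01  6.07534978e-05]
```

View pics/side0.png

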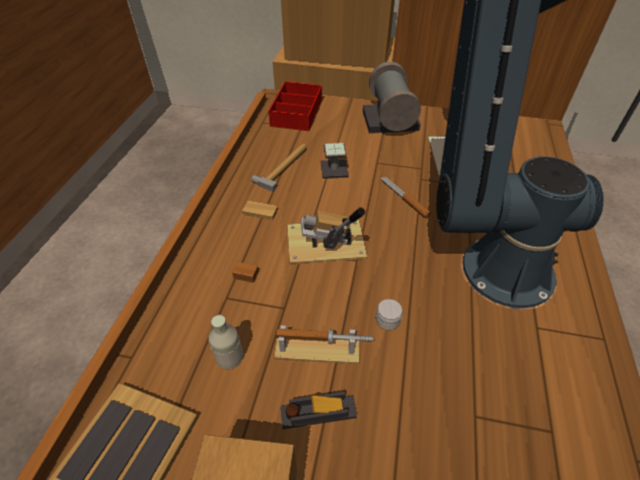

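View pics/top0.png

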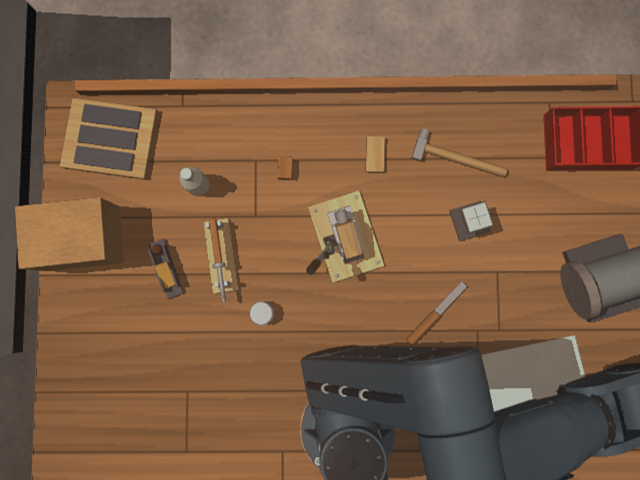

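Side view: nest at (327,232), gauge at (320,335), with its tip to the right at (372,338), and the stand at (334,155). Top view: nest at (345,237), mouth up at about (342,212), gauge from (210,222) to (224,300), and the stand at (477,217). I'll enlarge these for picking points.

```bash
cat > mk.py <<'E'
import cv2,numpy as np
def tile(img,x0,y0,w,h,s):
    c=cv2.resize(img[y0:y0+h,x0:x0+w],None,fx=s,fy=s,interpolation=cv2.INTER_CUBIC)
    for i in range((-x0)%10,w,10):
        cv2.line(c,(i*s,0),(i*s,5),(255,0,255),1)
        if (x0+i)%20==0: cv2.putText(c,str(x0+i),(i*s,14),0,.35,(255,255,0),1)
    for i in range((-y0)%10,h,10):
        cv2.line(c,(0,i*s),(5,i*s),(255,0,255),1)
        if (y0+i)%20==0: cv2.putText(c,str(y0+i),(6,i*s+4),0,.35,(255,255,0),1)
    return c
E
python3 - <<'E'
import cv2,numpy as np
from mk import tile
t=cv2.imread('pics/top0.png'); s=cv2.imread('pics/side0.png')
cv2.imwrite('pics/nest.png',np.hstack([tile(t,304,186,80,100,5),tile(s,284,196,80,100,5)]))
a=np.hstack([tile(t,196,212,60,96,4),tile(s,270,318,110,96,4)])
b=np.hstack([tile(t,440,195,60,50,4),tile(s,305,135,50,50,4)])
o=np.zeros((600,800,3),np.uint8); o[:384,:680]=a; o[390:590,:440]=b
cv2.imwrite('pics/gs.png',o)
E
```

```text
(no output)
```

View pics/nest.png

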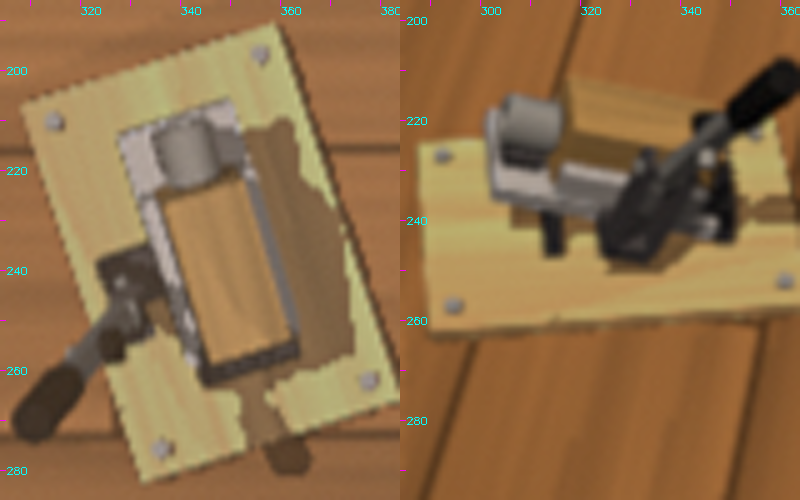

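View pics/gs.png

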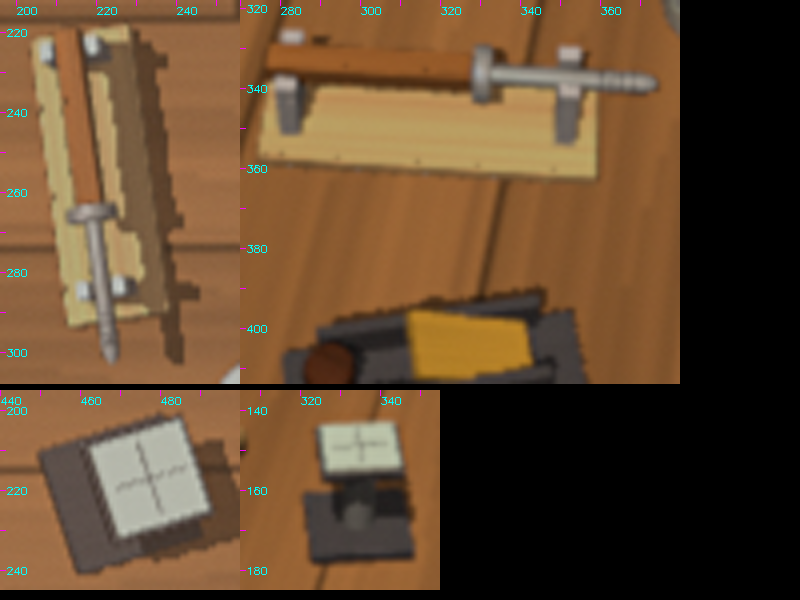

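Zooms show the clamp open: its sleeve is at top (312,266) and side (357,214), and the tube mouth is at the far end facing +x. The gauge tip is at top (224,301) and side (374,338), the tile cross at top (477,216.7) and side (335,148.5). Next I fit poses.

```bash
cat > geo.py <<'E'
import numpy as np,pickle
from scipy.optimize import least_squares
from scipy.spatial.transform import Rotation as Ro
F={n:pickle.load(open(n+'.pkl','rb')) for n in('side','top')}
def proj(n,X):
    f=F[n]; fl=240/np.tan(np.radians(f['fov_y']/2)); c=np.atleast_2d(X)@np.array(f['R']).T+f['t']
    return c[:,:2]/c[:,2:]*fl+[f['cx'],f['cy']]
def tri(a,b): # top,side pixels
    r=least_squares(lambda X:np.r_[proj('top',X)[0]-a,proj('side',X)[0]-b],[500,0,80]); return r.x,r.fun
def Rz(a): return Ro.from_euler('z',a).as_matrix()
TILT=Ro.from_euler('y',-20,degrees=True).as_matrix() # x axis up 20deg
def guideT(p): return Rz(p[2])@TILT, np.array([p[0],p[1],100.])
E
cat > fit.py <<'E'
from geo import *
def z(x0,y0,s,ox=0,oy=0): return lambda px,py:(x0+(px-ox+.5)/s-.5,y0+(py-oy+.5)/s-.5)
nt,ns=z(304,186,5),z(284,196,5,400); gt,gs=z(196,212,4),z(270,318,4,240); st,ss=z(440,195,4,0,390),z(305,135,4,240,390)
O=[('top',nt(22,107),'n',(50,75,12)),('top',nt(277,24),'n',(50,-75,12)),('top',nt(142,482),'n',(-170,75,12)),('top',nt(403,402),'n',(-170,-75,12)),
('side',ns(418,145),'n',(50,-75,12)),('side',ns(430,325),'n',(50,75,12)),('side',(366,256),'n',(-170,75,12)),
('top',nt(205,358),'g',(-123,22,22)),('top',nt(298,328),'g',(-123,-22,22)),('top',nt(163,200),'g',(-33,22,22)),('top',nt(243,178),'g',(-33,-22,22)),('side',ns(568,75),'g',(-33,-22,22))]
def res(p,full=False):
    R,t=guideT(p); out=[]
    for n,uv,k,X in O:
        W=Rz(p[2])@np.array(X)+[p[0],p[1],0] if k=='n' else R@np.array(X)+t
        out.append(proj(n,W)[0]-uv)
    return np.array(out) if full else np.ravel(out)
r=least_squares(res,[550,0,.3],loss='soft_l1'); p=r.x; print('guide',p,np.degrees(p[2])); print(np.round(res(p,True),1).tolist())
R,t=guideT(p); s,e=tri(nt(47,404),ns(765,92)); print('sleeve world',s,e,'guide',R.T@(s-t))
G=[tri(gt(112,358),gs(656,83)),tri(gt(93,213),gs(482,73))]
print('tip',G[0],'\ncollar mid',G[1],'dist(100)',np.linalg.norm(G[0][0]-G[1][0]))
TA=np.array(gt(67,28));TB=np.array(gs(268,56))
def gres(q):
    d=np.array([np.cos(q[2]),np.sin(q[2]),0]);o=np.array([q[0],q[1],q[3]]);f=lambda x,h:o+d*x+[0,0,h]
    return np.r_[proj('top',f(150,0))[0]-gt(112,358),proj('side',f(150,0))[0]-gs(656,83),proj('top',f(50,0))[0]-gt(93,213),proj('side',f(50,0))[0]-gs(482,73),proj('top',f(-75,10))[0]-TA,proj('side',f(-75,0))[0]-TB]
g=least_squares(gres,[480,300,3.1,60],loss='soft_l1'); print('gauge',g.x,gres(g.x).round(1))
T=tri(st(148,477),ss(360,444)); print('tile',T)
np.savez('pose.npz',p=p,g=g.x,tile=T[0])
E
python3 fit.py
```

```text
guide [5.77721637e+02 1.72662455e+01 3.01827398e-01] 17.293436065629795
[[-0.4, -1.1], [0.3, -0.9], [-0.1, -0.1], [0.0, -0.8], [-0.2, -0.7], [-0.6, 1.1], [0.7, 0.1], [1.4, 0.9], [-1.3, 1.8], [0.1, 0.6], [0.3, -0.1], [0.1, 0.0]]
sleeve world [425.76889355  86.03803979 215.09664902] [-0.01446269 -0.26797379  0.26795278  0.04188327] guide [-77.75811966 110.83326275 150.7849366 ]
tip (array([341.83995378, 325.51014501,  62.24993841]), array([-0.00092974,  0.4937741 , -0.42095185, -0.06615608])) 
collar mid (array([439.50220307, 339.15107538,  61.4422146 ]), array([-0.0095574 , -0.14507237,  0.12433823,  0.01941274])) dist(100) 98.61360116861212
gauge [489.19698485 345.41917889   3.27406301  62.25624742] [-0.   1.   0.2  0.1  0.1 -0.2  0.1 -0.3  0.2 -0.6 -0.3  0.4]
tile (array([ 559.54934605, -340.62773648,   92.88847403]), array([-0.00449698, -0.04280671,  0.05426215,  0.00843993]))
```

Fits agree with the text: the tip-to-collar distance is 98.6 (given 100), the sleeve angle is about 2.0, and heights are within about 2.5 mm. Next is pushing the clamp over with closed fingers.

```bash
cat > rob.py <<'E'
from geo import *
from cell import ctrl
P=np.load('pose.npz'); p,g,tile=P['p'],P['g'],P['tile']
GR,Gt=guideT(p)
TOOLG=GR@np.diag([1,-1,-1.])           # tool x=guide x, y=-guide y, z=-guide z
def rv(R): return Ro.from_matrix(R).as_rotvec()
def tcp(pt,R,d): return np.asarray(pt)-R[:,2]*d   # tcp so that the point d ahead lies at pt
def shot(n,name):
    import cv2
    f=ctrl.grab_frame(n); cv2.imwrite(f'pics/{name}.png',f['pixels'][:,:,::-1]); return f['pixels'][:,:,::-1].copy()
E
python3 - <<'E'
from rob import *
import cv2
from mk import tile as tl
ctrl.grab(); print(ctrl.current_width())
R=TOOLG; W=lambda y,z:tcp(GR@np.array([-78,y,z])+Gt,R,73)
q=[ctrl.solve_ik(W(*a),rv(R)) for a in((175,270),(175,142),(45,142))]; print(q, W(175,270))
a=ctrl.current_tool_pos(); ctrl.movel([a[0],a[1],470],speed=250)
ctrl.move_ptp(W(175,270),rv(R)); print(ctrl.current_time(),ctrl.current_tool_pos())
ctrl.movel(W(175,142),speed=150); print('F',ctrl.current_force())
b=shot('top','t1'); c=shot('side','s1')
cv2.imwrite('pics/v1.png',np.hstack([tl(b,280,180,100,120,4),tl(c,280,130,100,120,4)]))
E
```

```text
0.0007844756041758874
[array([ 0.21238193, -0.23528665,  2.07665058,  0.03749377,  0.95278032,
        1.46498751]), array([0.22384052, 0.02237297, 2.17540871, 0.04746956, 0.59624593,
       1.4582073 ]), array([-0.13724619,  0.05575481,  2.14010724,  0.24526319,  0.64198924,
        0.95733292])] [343.70774509 127.69388772 395.63699775]
4.1583 [344.00887267 127.37971672 395.70189456]
F [-1.3592051   0.35948993  0.12600456]
```

View pics/v1.png

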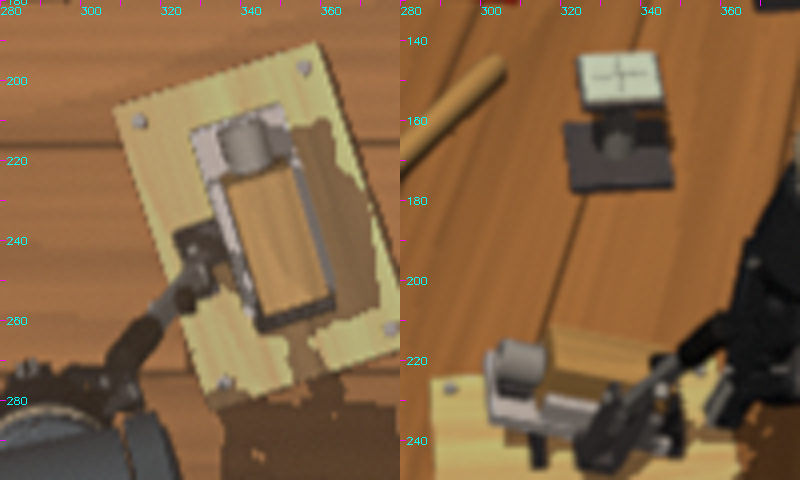

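Fingers stand beside the sleeve: side view shows the fingertips at (358,233), nearer the camera (+y) than the sleeve at (355,213). Now push across.

```bash
python3 - <<'E'
from rob import *
import cv2
from mk import tile as tl
R=TOOLG; L=lambda y,z:GR@np.array([-78,y,z])+Gt; W=lambda y,z:tcp(L(y,z),R,73)
print('tip px',proj('top',L(175,142)),proj('side',L(175,142)))
for y in (110,75,45):
    print(y,ctrl.movel(W(y,142),speed=90,threshold=15),ctrl.current_force(),ctrl.current_time())
ctrl.wait(.6)
ctrl.movel(W(45,230),speed=200)
b=shot('top','t2'); c=shot('side','s2')
cv2.imwrite('pics/v2.png',np.hstack([tl(b,280,180,100,120,4),tl(c,280,160,100,120,4)]))
print(ctrl.current_time())
E
```

```text
tip px [[287.39689717 273.29428627]] [[359.5309621  235.55661386]]
110 True [-7.98544033  1.72690821 12.33908105] 5.9333
75 True [-10.12460708   1.1450733   16.09700451] 6.1417
45 True [-11.42941969   0.84678313  17.90656467] 6.3917
7.775
```

View pics/v2.png

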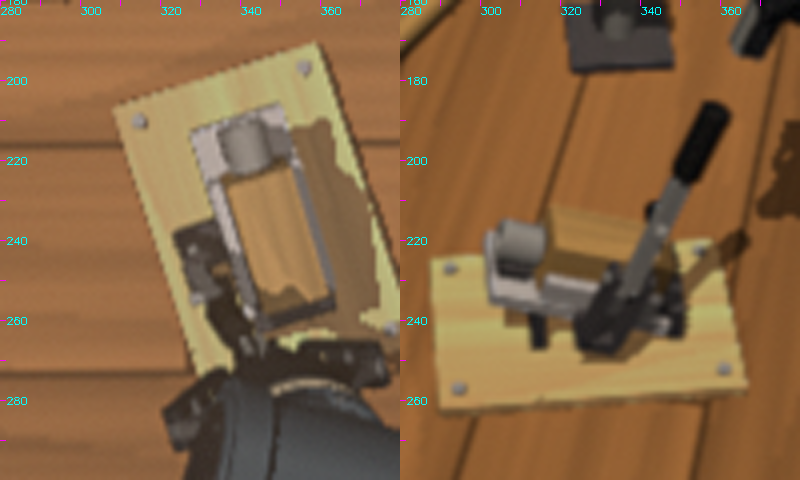

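The arm now stands higher (sleeve at side (352,193)), not yet down. I'll check its angle now and whether it is moving.

```bash
python3 - <<'E'
from rob import *
import cv2
from mk import tile as tl
for th in np.arange(0,2.01,.2):
    X=GR@np.array([-78,55-125*np.cos(th),34+125*np.sin(th)])+Gt; print(round(th,1),proj('side',X).round(0),proj('top',X).round(0))
print(ctrl.current_tool_pos(),GR.T@(np.array(ctrl.current_tool_pos())+TOOLG[:,2]*73-Gt))
b=shot('top','t3'); c=shot('side','s3')
cv2.imwrite('pics/v3.png',np.hstack([tl(b,280,180,100,120,4),tl(c,280,140,100,120,4)]))
E
```

```text
0.0 [[332. 199.]] [[376. 233.]]
0.2 [[335. 194.]] [[376. 235.]]
0.4 [[338. 189.]] [[375. 238.]]
0.6 [[342. 186.]] [[372. 242.]]
0.8 [[345. 185.]] [[368. 245.]]
1.0 [[348. 185.]] [[361. 249.]]
1.2 [[351. 187.]] [[353. 253.]]
1.4 [[353. 191.]] [[344. 257.]]
1.6 [[355. 197.]] [[334. 261.]]
1.8 [[356. 205.]] [[324. 263.]]
2.0 [[356. 214.]] [[314. 265.]]
[395.12164676   8.18864291 356.96938079] [-78.47822644  45.61342757 229.02484171]
```

View pics/v3.png

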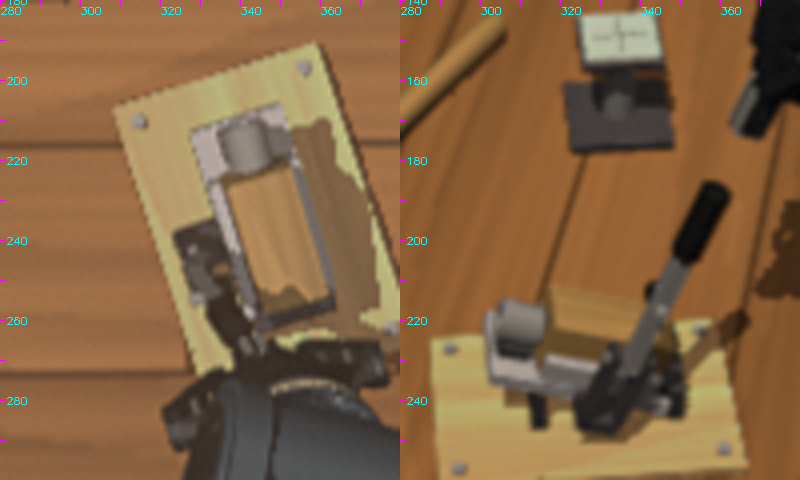

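The sleeve at side (352,195) gives θ≈1.5, balanced. I'll push again from +y.

```bash
python3 - <<'E'
from rob import *
import cv2
from mk import tile as tl
R=TOOLG; W=lambda y,z:tcp(GR@np.array([-78,y,z])+Gt,R,73)
ctrl.movel(W(115,230),speed=200); ctrl.movel(W(115,140),speed=200)
for y in (80,50,20):
    print(y,ctrl.movel(W(y,140),speed=90,threshold=25),GR.T@ctrl.current_force(),ctrl.current_time())
ctrl.movel(W(30,260),speed=250)
ctrl.wait(.3)
b=shot('top','t4'); c=shot('side','s4')
cv2.imwrite('pics/v4.png',np.hstack([tl(b,290,180,100,120,4),tl(c,280,140,100,120,4)]))
print(ctrl.current_time())
E
```

```text
80 False [ 0.63765976 -0.2808254  -0.30544077] 9.5167
50 False [ 0.18137945 -0.14299195  0.45626402] 10.0
20 False [-0.34383421  0.49089919  0.05911445] 10.4833
11.5167
```

View pics/v4.png

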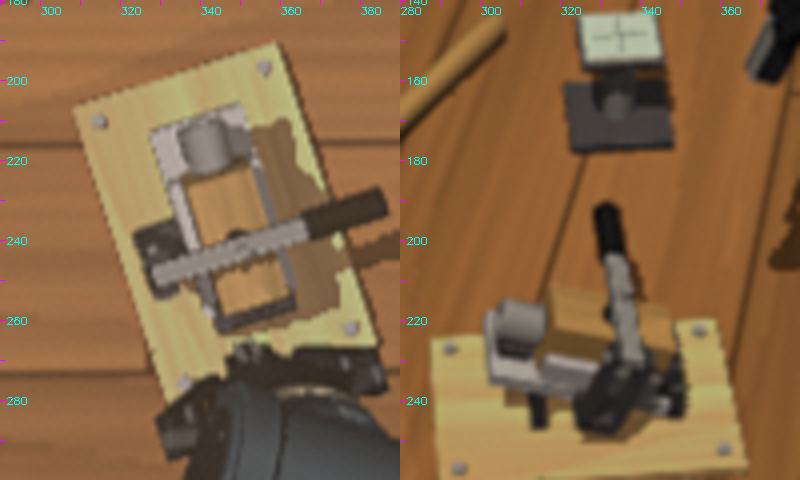

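The arm now lies across the blank: sleeve at top (374,232) and side (329,198), matching the prediction for θ=0. Now the gauge.

```bash
python3 - <<'E'
from rob import *
R=Rz(g[2])@np.diag([-1,1,-1.]); 
o=np.array([g[0],g[1],60.]); print(o, ctrl.solve_ik(tcp(o,R,54),rv(R)))
ctrl.open_gripper()
ctrl.move_ptp(tcp(o+[0,0,110],R,54),rv(R)); ctrl.movel(tcp(o,R,54),speed=150,threshold=15)
print(ctrl.current_tool_pos(),ctrl.current_force(),ctrl.current_time())
ctrl.grab(); print(ctrl.current_width()*85,ctrl.current_gripper_force(),ctrl.current_force())
ctrl.movel(tcp(o+[0,0,30],R,54),speed=60); print(ctrl.current_force()); 
ctrl.movel(tcp(o+[0,0,150],R,54),speed=200)
print(ctrl.current_width()*85,ctrl.current_force(),ctrl.current_moment(),ctrl.current_time())
# pre-insert pose: tip 30 mm out of the mouth on the tube axis
RI=GR@np.diag([1,-1,-1.]); c=lambda x:GR@np.array([x+150,0,0])+Gt
ctrl.move_ptp(tcp(c(60),RI,54),rv(RI)); ctrl.movel(tcp(c(25),RI,54),speed=60)
print(ctrl.current_joints(),ctrl.current_tool_pos()-tcp(c(25),RI,54),ctrl.current_time())
import cv2; from mk import tile as tl
b=shot('top','t5'); d=shot('side','s5')
cv2.imwrite('pics/v5.png',np.hstack([tl(b,295,130,80,110,5),tl(d,250,165,80,110,5)]))
for n in('top','side'): print(n,'tip',proj(n,c(25)-GR@[150,0,0]),'collar',proj(n,c(25)-GR@[50,0,0]),'mouth',proj(n,Gt),'tube top',proj(n,GR@[0,0,15]+Gt))
E
```

```text
[489.19698485 345.41917889  60.        ] [ 5.37078035e-01  6.82155609e-01  1.64704922e+00 -8.88178420e-16
  8.12387825e-01  1.97540400e+00]
[489.71872046 345.57514052 115.02595642] [ 0.8284978  -0.0277329   0.87172126] 14.65
16.802792012967217 58.50258708000183 [-0.72843885 -0.96033762  4.79441432]
[-0.97001519 -0.00315058 -2.04413759]
16.964467084091435 [ 0.11581959  0.50507935 -2.26263219] [-0.01818354 -0.01136569  0.02492725] 16.675
[-0.00807923  0.65167356  1.44377429  0.15924304  0.7180672   1.15807826] [0.26432759 0.10847921 0.35788263] 18.85
top tip [[337.08664981 201.1882855 ]] collar [[326.11641617 164.54307446]] mouth [[339.77625536 210.17270336]] tube top [[340.51841719 211.25952716]]
side tip [[295.57292175 217.70937921]] collar [[260.06638772 210.8602171 ]] mouth [[304.16160805 219.36612511]] tube top [[305.8664931 215.5928351]]
```

View pics/v5.png

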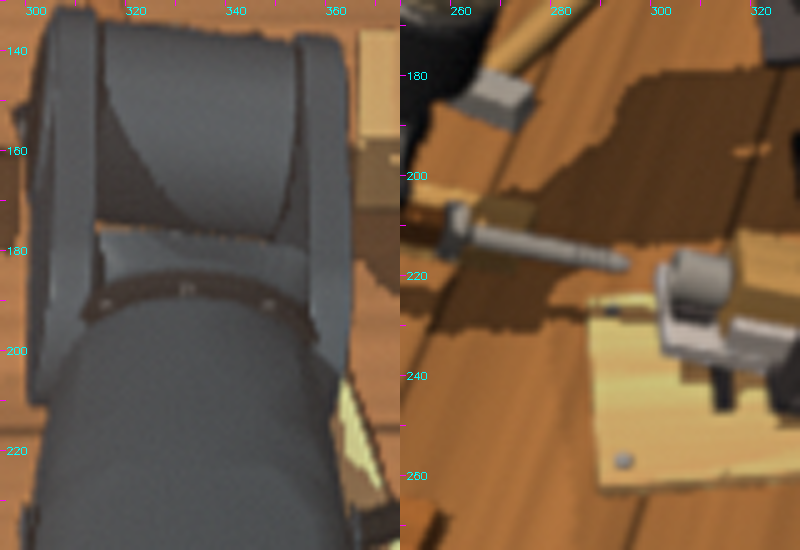

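Side view: the tip is at (295.5,218.1), predicted (295.6,217.7), and the tube's top edge at the mouth is where the model puts it. Inserting gently while reading side forces.

```bash
python3 - <<'E'
from rob import *
RI=TOOLG; c=lambda x,y=0,z=0:tcp(GR@np.array([x+150,y,z])+Gt,RI,54)
f0=GR.T@ctrl.current_force(); print('base',f0.round(1))
for x in(3,-5,-12,-20,-30,-40):
    h=ctrl.movel(c(x),speed=40,threshold=12); ctrl.wait(.05)
    print(x,h,(GR.T@ctrl.current_force()-f0).round(1),(GR.T@ctrl.current_moment()).round(2),(GR.T@(np.array(ctrl.current_tool_pos())-c(x))).round(1),ctrl.current_time())
    if h: break
E
```

```text
base [-0.9  0.6 -1.9]
3 False [ 0.4 -0.7  0.7] [0.01 0.24 0.02] [ 0.2 -0.   0.1] 19.7
-5 False [ 0.5 -0.6  0.2] [-0.01  0.25 -0.04] [-0. -0.  0.] 20.1
-12 False [ 0.2  0.2 -0. ] [-0.05  0.25  0.02] [-0.  -0.   0.1] 20.475
-20 False [-0.4 -0.7 -0.3] [ 0.01  0.24 -0.02] [ 0.  -0.   0.1] 20.875
-30 False [ 1.1 -0.4 -0. ] [-0.02  0.27  0.01] [ 0.  -0.   0.1] 21.325
-40 False [ 0.8 -0.6  0.7] [-0.04  0.25  0.  ] [ 0.  -0.1  0.1] 21.775
```

```bash
python3 - <<'E'
from rob import *
RI=TOOLG; c=lambda x,y=0,z=0:tcp(GR@np.array([x+150,y,z])+Gt,RI,54)
f0=GR.T@ctrl.current_force()
for x,s in((-65,50),(-88,50),(-101,20)):
    h=ctrl.movel(c(x),speed=s,threshold=12)
    print(x,h,(GR.T@ctrl.current_force()-f0).round(1),(GR.T@(np.array(ctrl.current_tool_pos())-c(x))).round(1),ctrl.current_time())
    if h: break
ctrl.wait(.4); print((GR.T@ctrl.current_force()-f0).round(1),(GR.T@(np.array(ctrl.current_tool_pos())-c(-95))).round(1))
import cv2; from mk import tile as tl
d=shot('side','s6'); cv2.imwrite('pics/v6.png',tl(d,250,170,110,100,6))
E
```

```text
-65 False [ 0.8 -0.1 -0. ] [ 0.2 -0.1  0.1] 22.425
-88 False [ 0.1  0.4 -0.6] [ 0.1 -0.1  0.1] 23.0333
-101 True [ 2.8 -0.6  0.5] [ 5.7 -0.1  0.1] 23.5
[ 6.1 -1.   3. ] [-0.3 -0.1 -0.1]
```

View pics/v6.png

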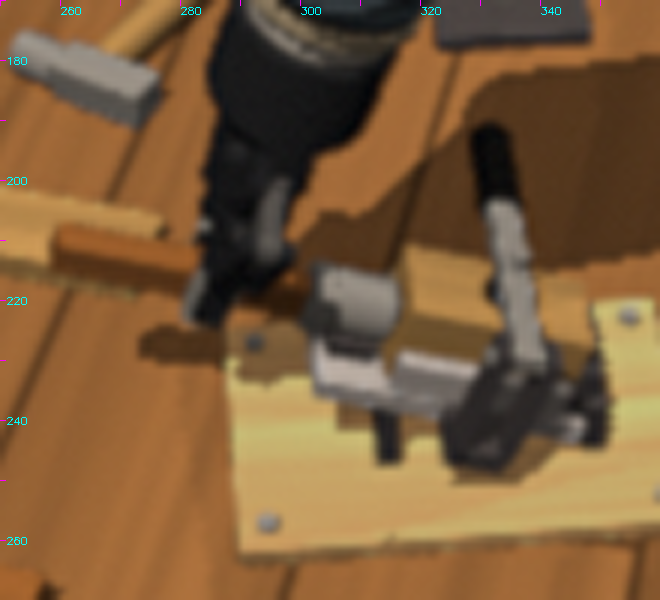

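The collar sits on the mouth at (302,220), and contact came 95.3 mm in, as expected. Now draw it out and go to the stand.

```bash
python3 - <<'E'
from rob import *
RI=TOOLG; c=lambda x:tcp(GR@np.array([x+150,0,0])+Gt,RI,54)
d=np.array([-.6,-.8,0]); RF=np.c_[-d,np.cross([0,0,-1],-d),[0,0,-1]]
o=np.array([tile[0],tile[1],115.])-150*d; q=ctrl.solve_ik(tcp(o,RF,54),rv(RF)); print(o,np.linalg.det(RF),q)
ctrl.movel(c(-40),speed=50); print(ctrl.current_force()); ctrl.movel(c(50),speed=90)
a=c(50); ctrl.movel(a+[0,0,130],speed=200)
ctrl.move_ptp(tcp(o+[0,0,120],RF,54),rv(RF)); ctrl.movel(tcp(o,RF,54),speed=100,threshold=15)
ctrl.wait(.5); print(ctrl.current_time(),ctrl.current_tool_pos()-tcp(o,RF,54),ctrl.current_width()*85,ctrl.current_gripper_force(),ctrl.current_force(),abs(np.array(ctrl.current_joint_vel())).max())
import cv2; from mk import tile as tl
b=shot('top','t7'); e=shot('side','s7')
T=np.array([tile[0],tile[1],115.])
for n in('top','side'): print(n,'tip',proj(n,T),'collar',proj(n,T-100*d))
cv2.imwrite('pics/v7.png',np.vstack([np.hstack([tl(b,400,150,100,75,4),tl(e,270,120,100,75,4)]),np.hstack([tl(b,300,185,100,75,4),tl(e,270,185,100,75,4)])]))
E
```

```text
[ 649.54934605 -220.62773648  115.        ] 1.0 [-3.95272835e-01  7.38768153e-01  1.36545233e+00 -4.44089210e-16
  1.03737217e+00  2.48228273e-01]
[-0.51786022  0.58664438 -1.71926298]
30.2333 [ 0.00019296 -0.0043033   0.04803487] 17.18513487565092 59.08430993556976 [ 0.05229036 -0.3276646  -2.69794062] 0.0014015138815212827
top tip [[478.72620463 215.18639158]] collar [[447.02168733 192.48016865]]
side tip [[334.81998388 142.55146575]] collar [[311.69042472 154.47784282]]
```

View pics/v7.png

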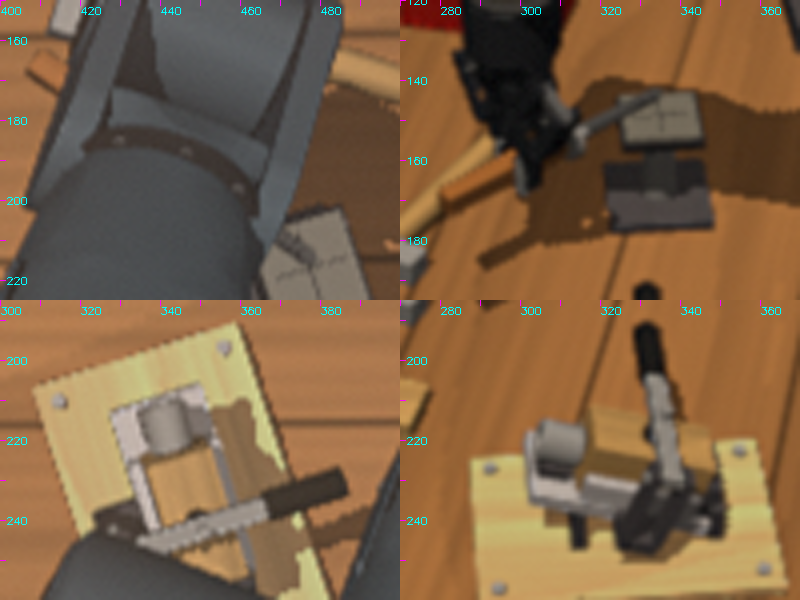

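The tip is over the tile cross (top (478,215), side (334,143), as predicted), the clamp is shut and the blank is in place. Handing in.

```bash
python3 -c "
from cell import ctrl
print(ctrl.job_done(),ctrl.current_time())"
```

```text
the job is handed in; nothing more can be done
the job is handed in; nothing more can be done
```

The job is handed in at about 30 s of the 64 s allowed; no verdict came back. By the last pictures and readings the clamp is shut on the blank, the gauge went down to its collar and out again, and it is held still and level with its tip about 25 mm above the middle of the tile.

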